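# Load the printing frame into the UV exposure unit and start it

### The job

Slide the loaded wooden printing frame along the deck of the UV exposure unit, in through the narrow gap between its two aluminium guide rails, until it is fully home against the back stop, then press the green start button all the way down and let it go. Only push the frame by its wooden rim with the fingertips: it must stay flat on the deck, never be picked up, and its sprung back must not be pressed. Do not press start before the frame is home, and leave the bottles, jars, brush and other things around it where they are.

Things in the scene. Friction and masses are not known exactly. Their poses are not given: they have to be found in the camera images.
- unit: UV exposure unit, a grey steel box 600 x 280 mm, fixed on the worktop, placed and turned differently each time. Origin: centre of its underside (z = 0). Its flat top, the deck, is 80 mm up. Its x axis runs along its length, the way the frame slides in (about the robot's left); its y axis points to its side nearer the robot. For x from -300 to 72 mm the deck is bare.
- mouth (a point): Middle of the entrance between the guide rails, on the deck; x = 72.5 mm, y = 0 of the unit, axes as the unit's. The two aluminium rails run from here along x to the stop, 134 mm apart (inner faces, centred on y = 0), each 12 mm wide and 18 mm high with a round nose of 6 mm radius. When the frame is home its trailing edge is level with this entrance.
- bay (a point): Where the middle of the frame's underside lies when the frame is fully home: on the deck (80 mm above the worktop) over the dark window, x = 155 mm, y = 0 of the unit. Axes as the unit's.
- stop (a point): Middle of the back stop's face at deck level, x = 237.5 mm, y = 0 of the unit: a rigid bar 18 mm high across the end of the rails, with two thin rubber pads on the face.
- frame: Loose contact printing frame, about 0.5 kg: 165 mm (its x) by 130 mm (its y), 22 mm high, wooden rim 22 mm wide all round. Origin: centre of its underside, z up. It begins on the bare end of the deck, its x axis within 21 degrees of the unit's x, up to 35 mm out of line. 2 mm to spare on each side between the rails; slides on the deck with friction.
- frame_back: The dark hinged back with two brass bow springs, set inside the frame's rim (from 22 mm inside the outer edges) and part of the frame; origin at the frame's origin. Its panel is 15 mm and its springs up to 26 mm above the frame's underside. Not to be pressed.
- start (a joint): Green start button on the control strip, 26 mm across in a black collar 42 mm across and 12 mm high. Value in m: 0 released, 0.006 fully pressed (straight down, about 5 N); springs back.
- start_top (a point): Centre of the top face of the start button when released, 22 mm above the deck, at x = 205 mm, y = 113 mm of the unit, on the control strip. Moves down with it. A fixed timer dial 26 mm across and 14 mm high stands 83 mm from it towards the loading end.
- amber: Small amber bottle, 30 mm across, 62 mm tall, standing on the deck on the strip outside the rail away from the control strip. Origin at the centre of its underside. Leave alone.
- glue_a: Glue stick, white with a yellow cap, 29 mm across, 88 mm tall, standing beyond the unit. Leave alone.
- glue_b: Second glue stick, the same, standing on the deck next to the amber bottle. Leave alone.
- powder: Dark jar of pigment with a grey lid, 52 mm across, 75 mm tall, beyond the unit. Leave alone.
- beaker: Green glass beaker, 70 mm across, 85 mm tall, on the worktop between the robot and the loading end of the unit. Leave alone.
- brush: Flat brush with orange bristles, 165 mm long, lying on the worktop past the stop end of the unit. Leave alone.
- roller: Rubber roller with a red handle, 130 mm long, 28 mm high, lying on the worktop just past the loading end of the unit. Leave alone.
- sprayer: Pink spray bottle, 80 mm across, 157 mm tall, standing past the stop end of the unit. Leave alone.
There are look-alikes about, which are no part of the job. There is more than one size of the frame; the job needs the middle-sized.

How it is judged:
By the outcome, as a careful person would: the job done as asked, in the order asked, and still so for the second after the job is handed in, with the robot touching nothing.
It also fails if it takes over 72 s, if anything falls off the work surface, if the arm or the gripper's body presses on something with over 40 N, if the wrist force passes 120 N, or if a joint passes its speed limit or range.

### The arm

A 6-joint arm with a two-finger parallel gripper is mounted at the origin on the work surface. World frame = base frame: x ahead of the robot, y to its left, z up, the work surface at z = 0. Lengths are in m, angles in rad, forces in N, time in s.
With the tool pointing down it reaches from about 0.325 to 0.9 m from the base axis. Payload 6.1 kg.
Tool frame: the origin (TCP) lies midway between the tips of the shut fingers; the grasp point (between the pads) lies 19 mm behind it; z points along the fingers, y is the line along which they close (so a half turn about z gives the same grasp; the last joint's range is limited). The gripper opens to 85 mm and grips with 20 to 120 N. Pads are 22 mm wide; open, the fingers measure 114 mm over their backs; the gripper's body (76 mm by 85 mm) begins 54 mm behind the grasp point. The pads swing forward as they close: fully open they stand 13 mm farther back than shut.
Start: joints at [1.139, 0.22, 1.526, -0, 1.395, -0.126], TCP at [0.188, 0.596, 0.231] pointing down, gripper open.
Joint ranges: [-2.98, 2.98], [-0.91, 2.08], [0.09, 2.57], [-1.24, 4.39], [0.2, 2.65], [-2.68, 2.68]. Speed limits (rad/s): [2.57, 2.57, 3.01, 3.14, 3.14, 3.14].

### API

Orientations are given as [roll, pitch, yaw] about the fixed x, y, z axes, in that order (R = Rz(yaw) Ry(pitch) Rx(roll)).
In Python, from plant import movep, move_l, set_joints, gripper_to, hold, inverse_kinematics, observe, get_image, get_calibration, Unreachable, job_done gives the robot as it stands. Calls block until the motion is done:
- movep(position, orientation): joint-space move of the TCP to a pose.
- move_l(position, feed=0.15, rotation=None, max_force=None): straight line of the TCP; rotation=None keeps the orientation; feed is the mean speed in m/s. With max_force (N) it stops when the force on the tool has changed by that much, and returns True; else False.
- set_joints(angles): joint-space move.
- gripper_to(opening, f_grip=None): finger opening in m; f_grip is the grip in N (None keeps the last); returns when the fingers have stopped.
- hold(seconds).
- inverse_kinematics(position, orientation): joint angles nearest the present ones, or None.
- observe(): the state.
- get_image(name): name is "scene" or "top" or "wrist"; returns (picture, depth): 400x640x3 uint8, red, green, blue; 400x640 float32, m along the optical axis (not along the pixel's ray), 0 where there is no reading.
- get_calibration(name): a dict with "intrinsics" (3x3 intrinsics, pixels), "dist_coeffs" ([k1, k2, p1, p2, k3] as OpenCV has them; the pictures are not rectified), "world_from_camera" (4x4, takes a point from camera to world coordinates). Camera axes: x right, y down, z forward; pixel columns grow to the right and rows downward; lengths in m; the calibration is good to about 2 mm. A picture is of the moment at which its call begins: read the wrist's pose just before it. get_calibration takes no time and is no camera call; for the wrist camera it gives the pose at the moment of the call.
A pose or a line that the arm cannot do raises Unreachable and nothing moves.
- job_done(): hands the job in; it is judged then, once.
The state is a dict: "time_s": time; "q": joint angles; "joint_velocities": joint speeds; "joint_torque": joint torques, N m; "eef_pos": TCP position; "tcp_rot": TCP orientation; "ft_force": force on the tool from outside, world axes, zero at the start; "torque": the same for the moment, N m; "opening": finger opening in m; "grasp_force": force on a finger pad.
Only numpy, scipy, OpenCV 4.12 (cv2) and the standard library are available. Lean on these libraries where they do the work, as an engineer would, in place of code of your own. Each camera call takes 0.05 s, during which the arm holds its last target. There are 200 camera calls.

## Working session

There is one attempt and no reset: what is moved stays moved. The work goes in short steps, each a Python script; the robot and the scene stay as the last script left them, time stands still between calls to the robot, and variables do not carry over. Pictures are saved under pics/ and viewed, at most 12 in all, crops included, and the job is handed in when it is done.

```bash
ls; mkdir -p pics
cat > h.py <<'E'
import numpy as np, cv2
from plant import *
def snap(n):
    c=get_calibration(n); im,d=get_image(n); return im,d,c
def save(n,im): cv2.imwrite('pics/'+n+'.png',cv2.cvtColor(im,cv2.COLOR_RGB2BGR))
def ray(px,c,z):
    px=np.array(px,float).reshape(-1,1,2)
    u=cv2.undistortPoints(px,np.array(c['intrinsics']),np.array(c['dist_coeffs'])).reshape(-1,2)
    T=np.array(c['world_from_camera']); d=np.c_[u,np.ones(len(u))]@T[:3,:3].T
    o=T[:3,3]; return o+d*((z-o[2])/d[:,2])[:,None]
def proj(P,c):
    T=np.linalg.inv(np.array(c['world_from_camera']))
    return cv2.projectPoints(np.array(P,float).reshape(-1,3),cv2.Rodrigues(T[:3,:3])[0],T[:3,3],np.array(c['intrinsics']),np.array(c['dist_coeffs']))[0].reshape(-1,2)
def pts(d,c):
    v,u=np.mgrid[:400,:640]; n=cv2.undistortPoints(np.stack([u,v],-1).reshape(-1,1,2).astype(float),np.array(c['intrinsics']),np.array(c['dist_coeffs'])).reshape(400,640,2)
    P=np.concatenate([n*d[...,None],d[...,None]],-1); T=np.array(c['world_from_camera'])
    return P@T[:3,:3].T+T[:3,3]
E
python3 - <<'E'
from h import *
for n in('top','scene'):
    im,d,c=snap(n); save(n,im); np.savez(n,im=im,d=d); import pickle; pickle.dump(c,open(n+'.pkl','wb'))
    print(n,np.array(c['world_from_camera']).round(3).tolist())
print(observe())
E
```

```text
pics
top [[0.015, -0.995, 0.103, 0.363], [-1.0, -0.015, 0.009, 0.051], [-0.007, -0.103, -0.995, 1.527], [0.0, 0.0, 0.0, 1.0]]
scene [[-0.872, 0.283, -0.4, 0.961], [0.489, 0.482, -0.727, 0.899], [-0.013, -0.829, -0.559, 0.761], [0.0, 0.0, 0.0, 1.0]]
{'time_s': 0.1, 'q': array([ 1.13888310e+00,  2.21182257e-01,  1.52750529e+00, -2.15796292e-06,
        1.39467477e+00, -1.26146856e-01]), 'joint_velocities': array([-0.00147811, -0.00189386, -0.00222385,  0.00086832, -0.00026072,
       -0.0012865 ]), 'joint_torque': array([ 9.74513241e-04, -4.98242819e+01, -3.90544689e+01, -6.34985918e-05,
        5.65779948e-03,  6.38549011e-06]), 'eef_pos': array([0.18794358, 0.59550391, 0.2302824 ]), 'tcp_rot': array([-3.13983678e+00, -2.20539125e-04,  2.83582647e+00]), 'ft_force': array([ 0.29828834, -1.19886065, -0.08160929]), 'torque': array([ 0.00891643,  0.03996542, -0.00377178]), 'grasp_force': 0.0, 'opening': 0.0855247415712313}
```

View pics/top.png

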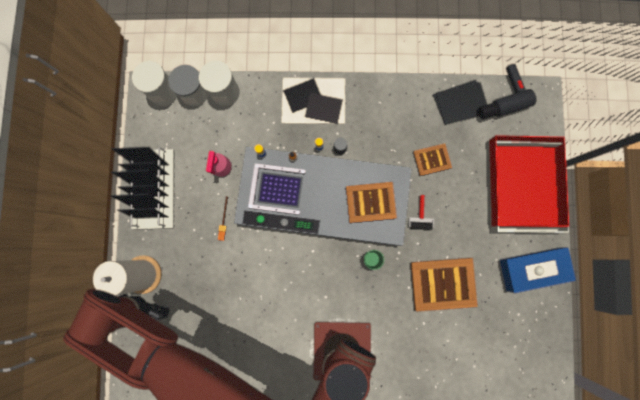

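View pics/scene.png

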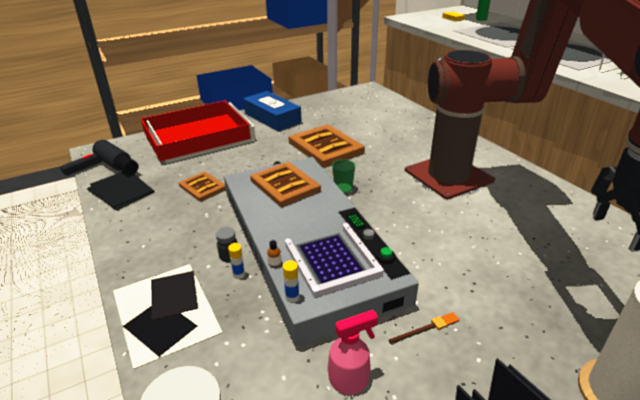

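The three frames in the top picture are at (371,202) on the deck, (432,159) small on the worktop, and (444,284) large on the worktop. The one at (371,202) is the middle size and sits on the bare end of the deck, so it fits. I'll measure it and confirm with a crop.

```bash
cat > m.py <<'E'
from h import *
def frame_from(im,d,c,near=None):
    P=pts(d,c); hsv=cv2.cvtColor(im,cv2.COLOR_RGB2HSV)
    w=((hsv[...,0]>5)&(hsv[...,0]<20)&(hsv[...,1]>110)&(hsv[...,2]>90)&(P[...,2]>.09)&(P[...,2]<.125)).astype(np.uint8)
    w=cv2.morphologyEx(w,cv2.MORPH_CLOSE,np.ones((3,3)))
    cs,_=cv2.findContours(w,cv2.RETR_EXTERNAL,cv2.CHAIN_APPROX_NONE)
    k=max(cs,key=cv2.contourArea); 
    W=ray(k.reshape(-1,2),c,.102)[:,:2]
    return k,W
def rect(W):
    (cx,cy),(a,b),t=cv2.minAreaRect((W*1000).astype(np.float32)); 
    if a<b: a,b,t=b,a,t+90
    return np.array([cx,cy])/1000,a,b,t
E
python3 - <<'E'
from m import *; import pickle
for n in('top','scene'):
    z=np.load(n+'.npz'); im,d=z['im'],z['d']; c=pickle.load(open(n+'.pkl','rb'))
    P=pts(d,c)
    k,W=frame_from(im,d,c); print(n,'frame',rect(W), 'z',np.median(P[k[:,0,1],k[:,0,0],2]))
    m=((P[...,2]>.07)&(P[...,2]<.125)).astype(np.uint8)
    m=cv2.morphologyEx(m,cv2.MORPH_OPEN,np.ones((3,3)))
    cs,_=cv2.findContours(m,cv2.RETR_EXTERNAL,cv2.CHAIN_APPROX_NONE); q=max(cs,key=cv2.contourArea)
    print('unit',rect(ray(q.reshape(-1,2),c,.08)[:,:2]))
    hsv=cv2.cvtColor(im,cv2.COLOR_RGB2HSV)
    g=((hsv[...,0]>50)&(hsv[...,0]<75)&(hsv[...,1]>150)&(hsv[...,2]>100)&(P[...,2]>.085)).astype(np.uint8)
    N,_,st,ce=cv2.connectedComponentsWithStats(g)
    for i in range(1,N):
        if st[i,4]>8: print('green',ce[i],st[i,4],ray(ce[i],c,.102))
    v=((hsv[...,0]>115)&(hsv[...,0]<140)&(hsv[...,1]>80)).astype(np.uint8)
    cs,_=cv2.findContours(v,cv2.RETR_EXTERNAL,cv2.CHAIN_APPROX_NONE)
    q=np.concatenate([x for x in cs if cv2.contourArea(x)>3 and m[x[0,0,1],x[0,0,0]]]); print('window',rect(ray(q.reshape(-1,2),c,.08)[:,:2]))
    if n=='top': save('crop',cv2.resize(im[130:260,220:420],(800,520),interpolation=2))
E
```

```text
top frame (array([ 0.52841516, -0.09133309]), 162.0400390625, 127.63846588134766, 96.5409893989563) z 0.10200299675123126
unit (array([0.55257666, 0.07593114]), 596.6183471679688, 280.2285461425781, 83.39730072021484)
green [259.68571429 218.65714286] 35 [[0.46390145 0.2929318  0.102     ]]
window (array([0.57090405, 0.22953189]), 131.84693908691406, 94.10283660888672, 83.22039794921875)
scene frame (array([ 0.53290936, -0.08898156]), 169.8294677734375, 132.9068145751953, 96.56183671951294) z 0.10118250856393052
unit (array([0.55569495, 0.07872527]), 610.6710205078125, 283.95697021484375, 83.42160034179688)
green [385.8        250.85714286] 70 [[0.46683132 0.29334561 0.102     ]]
window (array([0.57119727, 0.22760269]), 131.99436950683594, 97.98827362060547, 83.59465789794922)
```

View pics/crop.png

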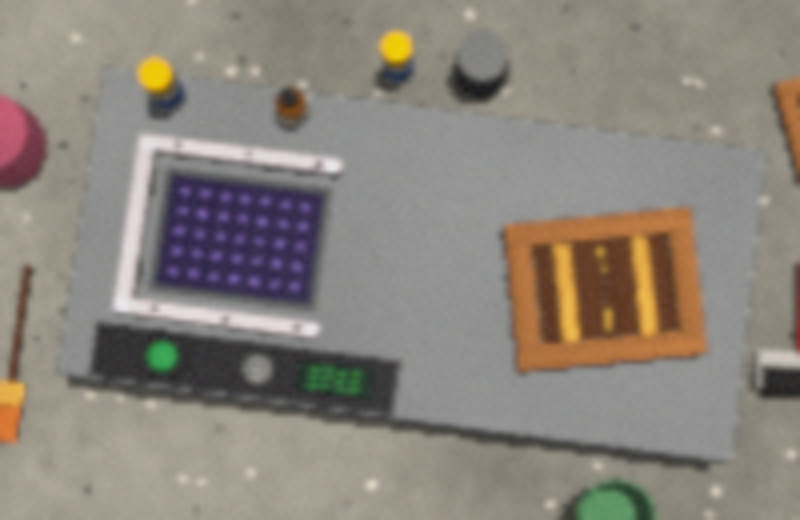

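The crop shows the middle frame at about (605,290), with its wooden rim and two brass springs, on the bare end of the deck. The rails open towards it at (340,165) and (318,328), and the button is at (162,355). In unit coordinates the frame is at x≈-168, y≈+4 mm, yaw +13°, and the button position agrees with the fitted unit pose. Next I'll put the gripper behind the trailing edge, tilted -6°, and check.

```bash
cat >> m.py <<'E'
C=np.array([.5542,.0773]); TH=np.radians(83.45)
R=np.array([[np.cos(TH),-np.sin(TH)],[np.sin(TH),np.cos(TH)]])
def u2w(x,y): return C+R@np.array([x,y])
def w2u(p): return R.T@(np.asarray(p)[:2]-C)
YO=0.
def tool(x,y,z,a=0): return [*u2w(x,y),z],[np.pi,0,(TH+np.radians(a)+YO+np.pi)%(2*np.pi)-np.pi]
def see(names=('top','scene','wrist')):
    for n in names:
        im,d,c=snap(n)
        try:
            k,W=frame_from(im,d,c); p,a,b,t=rect(W); print(n,'frame u mm',(w2u(p)*1000).round(1),round(a),round(b),'deg',round(t-np.degrees(TH),1))
        except Exception as e: print(n,'none',e)
    return im,d,c
E
python3 - <<'E'
import m; from m import *
best=None
for yo in(0,np.pi):
    m.YO=yo
    print(yo,[None if (q:=inverse_kinematics(*tool(x,.012,.074,a))) is None else q.round(2) for x,a in((-.29,-6),(.06,0))])
m.YO=0
p,o=tool(-.29,.014,.30,-6)
try: movep(p,o)
except Unreachable: m.YO=np.pi; movep(*tool(-.29,.014,.30,-6))
print('YO',m.YO,observe()['time_s'])
im,d,c=see(); save('w1',im)
E
```

```text
0 [array([-0.53,  0.21,  1.85,  0.  ,  1.08, -0.31]), array([ 0.11,  0.25,  1.81, -0.  ,  1.08,  0.22])]
3.141592653589793 [None, None]
YO 0 3.15
top frame u mm [-170.6    6.2] 162 127 deg 13.2
scene frame u mm [-166.6    3.2] 168 134 deg 13.4
wrist frame u mm [-170.3    4.2] 164 129 deg 13.0
```

View pics/w1.png

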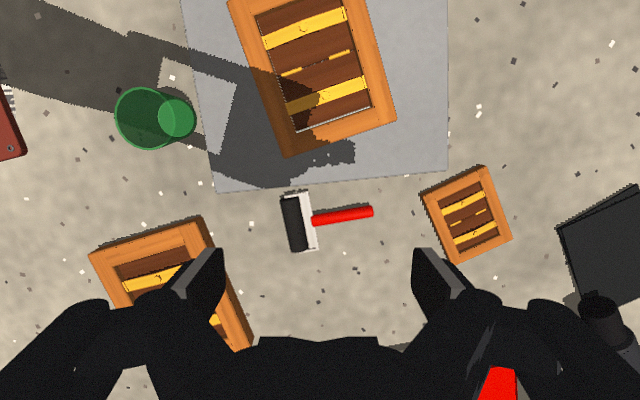

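The wrist view shows the frame ahead at about (315,75), the roller at (300,220) behind the unit, and the fingers at (200,280) and (430,280). All views agree on the frame at (-169, +4.5) mm, 13.1°. I'll lower the gripper and start pushing, stopping to look on the way.

Run:
```python
from m import *
p,o=tool(-.292,.014,.12,-6); move_l(p,feed=.2,rotation=o)
p,o=tool(-.292,.014,.074,-6); print('down',move_l(p,feed=.08,max_force=8))
print(observe()['ft_force'],observe()['eef_pos'])
s=.085; a=np.radians(-6)
p,o=tool(-.292+s*np.cos(a),.014+s*np.sin(a),.074,-6); print('push',move_l(p,feed=.05,max_force=20))
print(observe()['ft_force'].round(1),w2u(observe()['eef_pos']),observe()['eef_pos'][2],observe()['time_s'])
im,d,c=see(); save('w2',im)
```

```text
down False
[0.42605517 0.10212014 0.30081956] [ 0.5070353  -0.21121375  0.07387703]
push False
[ 0.2 -1.5 -1.2] [-0.20747185  0.00514483] 0.0740134756804729 6.925
top frame u mm [-120.4   -0.6] 153 128 deg 14.3
scene frame u mm [-120.6   -5.6] 168 133 deg 14.7
wrist frame u mm [-141.5   -8.5] 129 128 deg -76.0
```

View pics/w2.png

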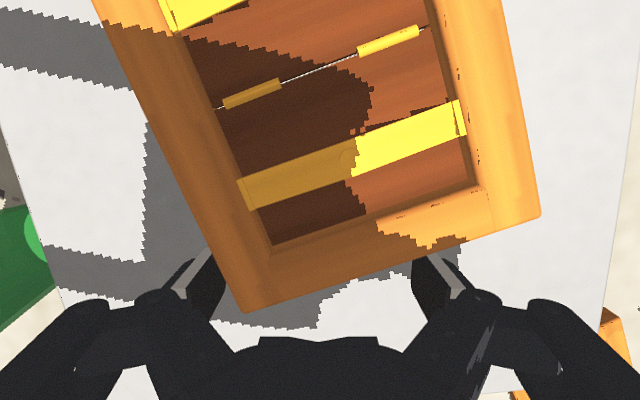

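The wrist view shows the frame's corner at (245,310) tucked between the fingers. The left finger at (195,270) is beside the rim and only the right one at (440,270) is pushing, because I set the fingers too wide. I'll back off, narrow them, and push with the +y finger on the trailing edge to square the frame up.

Run:
```python
from m import *
p,o=tool(-.250,.008,.076,-6); move_l(p,feed=.1,max_force=15)
p,o=tool(-.250,.008,.085,0); move_l(p,feed=.05,rotation=o)
gripper_to(.04); print(observe()['opening'])
p,o=tool(-.188,.008,.085,0); print('push',move_l(p,feed=.04,max_force=20))
print(observe()['ft_force'].round(1),w2u(observe()['eef_pos']),observe()['time_s'])
im,d,c=see(); save('w3',im)
```

```text
0.040070012986009935
push False
[-0.8 -1.6  0.1] [-0.18799113  0.00801293] 10.1917
top frame u mm [-85.8 -10.4] 154 126 deg 7.4
scene frame u mm [-85.1 -16.1] 170 133 deg 7.9
wrist frame u mm [-119.9  -19. ] 129 97 deg -82.5
```

View pics/w3.png

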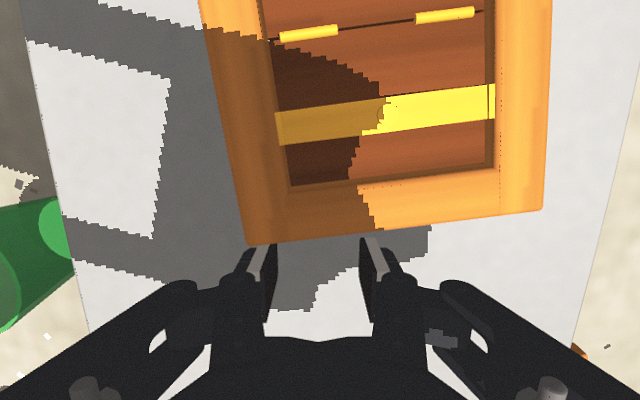

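The wrist view shows only the left finger touching, near the corner at (255,243). The frame is now at about (-86,-14), +7.6°. To fix both errors at once I'll push from the far (-y) side with both fingers wide and in line with the unit's x axis. That squares the frame and centres it.

Run:
```python
from m import *
p,o=tool(-.215,.008,.085,0); move_l(p,feed=.1)
p,o=tool(-.215,.008,.15,0); move_l(p,feed=.2)
q=None
for a in(90,-90):
    if inverse_kinematics(*tool(-.085,-.118,.074,a)) is not None: break
print('a',a)
movep(*tool(-.085,-.118,.16,a)); gripper_to(.085)
p,o=tool(-.085,-.118,.074,a); print('down',move_l(p,feed=.1,max_force=8))
p,o=tool(-.085,-.0765,.074,a); print('push',move_l(p,feed=.04,max_force=20))
print(observe()['ft_force'].round(1),w2u(observe()['eef_pos']))
p,o=tool(-.085,-.09,.074,a); move_l(p,feed=.1)
p,o=tool(-.085,-.09,.15,a); move_l(p,feed=.2)
movep(*tool(-.235,0,.20,0))
im,d,c=see(); save('w4',im); np.savez('w4',im=im,d=d); import pickle; pickle.dump(c,open('w4.pkl','wb'))
print(observe()['time_s'])
```

```text
a 90
down False
push False
[ 0.5  0.3 -0.2] [-0.08488034 -0.07636045]
top frame u mm [-82.2   4.6] 161 129 deg 2.9
scene frame u mm [-79.5  -0.6] 170 135 deg 2.3
wrist frame u mm [-125.3   -0.5] 129 77 deg 92.8
17.2833
```

View pics/w4.png

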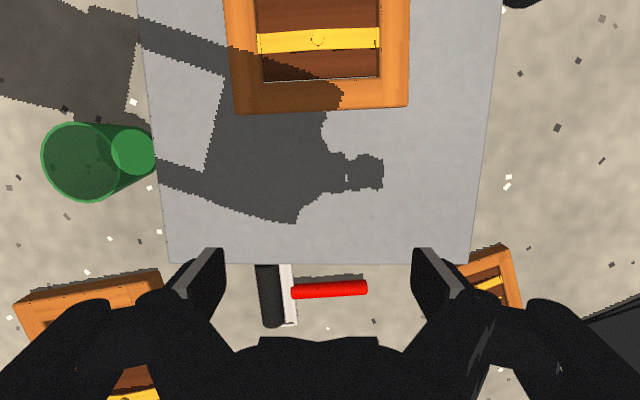

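The wrist view shows the frame nearly square, its trailing edge running from (237,113) to (408,105), at about (-80,+1) mm and +2.5°. I'll check the rails' centreline from the saved pictures before pushing in.

Run:
```python
from m import *; import pickle
for n in('top','scene'):
    z=np.load(n+'.npz'); im,d=z['im'],z['d']; c=pickle.load(open(n+'.pkl','rb'))
    P=pts(d,c); hsv=cv2.cvtColor(im,cv2.COLOR_RGB2HSV)
    ux=(P[...,:2]-C)@R
    m=((hsv[...,1]<60)&(hsv[...,2]>175)&(P[...,2]>.088)&(P[...,2]<.108)&(abs(ux[...,1])<.1)&(ux[...,0]>.04)&(ux[...,0]<.28))
    v,u=np.nonzero(m); W=(ray(np.c_[u,v],c,.098)[:,:2]-C)@R*1000
    print(n,len(W),'x',W[:,0].min(),W[:,0].max(),'bounds from rect',[x for x in rect(W/1000)])
    for x0 in(90,130,170,210):
        s=W[abs(W[:,0]-x0)<12]; a=s[s[:,1]>0,1]; b=s[s[:,1]<0,1]
        print(x0,'rail +',np.median(a).round(1),'rail -',np.median(b).round(1),'mid',((np.median(a)+np.median(b))/2).round(1))
```

```text
top 486 x 70.81466064578053 250.55945323603711 bounds from rect [array([0.16063455, 0.00086826]), 179.7805938720703, 158.189697265625, 0.05494138225913048]
90 rail + 73.3 rail - -73.2 mid 0.1
130 rail + 73.9 rail - -72.0 mid 0.9
170 rail + 73.9 rail - -72.0 mid 0.9
210 rail + 73.9 rail - -72.6 mid 0.6
scene 1003 x 68.95667083255763 252.93486631104022 bounds from rect [array([ 0.16095512, -0.00063288]), 183.8783721923828, 159.96572875976562, 179.95355987548828]
90 rail + 73.0 rail - -73.4 mid -0.2
130 rail + 72.8 rail - -73.1 mid -0.2
170 rail + 72.9 rail - -73.6 mid -0.4
210 rail + 72.1 rail - -73.6 mid -0.7
```

The rails' centreline and angle agree with my unit pose to within 1 mm. I'll push straight in with both fingers, checking just before the mouth.

Run:
```python
from m import *
p,o=tool(-.215,0,.074,0); print('down',move_l(p,feed=.12,rotation=o,max_force=8))
p,o=tool(-.120,0,.074,0); print('push',move_l(p,feed=.05,max_force=20))
print(observe()['ft_force'].round(1),w2u(observe()['eef_pos']),observe()['time_s'])
im,d,c=see(); save('w5',im)
```

```text
down False
push False
[ 0.7 -1.3 -0.6] [-1.19986721e-01  2.32149250e-05] 20.55
top frame u mm [-4.   0.3] 128 116 deg 89.9
scene frame u mm [-22.8  -4.4] 166 133 deg -0.1
wrist frame u mm [-61.3  -2.5] 129 92 deg 90.0
```

View pics/w5.png

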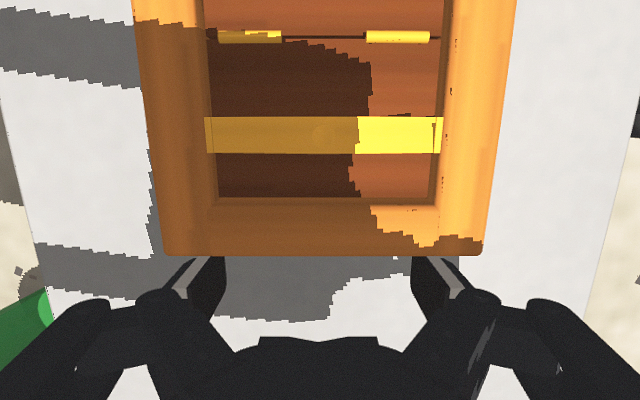

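The wrist view shows the frame square against both fingers, its trailing edge running from (168,255) to (483,255). It lies about 2.5 mm towards -y, which the round noses can take up. I'll push on with a force guard.

Run:
```python
from m import *
def st(t): print(t,observe()['ft_force'].round(1),(w2u(observe()['eef_pos'])*1000).round(1),round(observe()['time_s'],1))
p,o=tool(-.07,0,.074,0); r=move_l(p,feed=.04,max_force=15); st(r)
if not r:
    p,o=tool(.045,0,.074,0); r=move_l(p,feed=.05,max_force=15); st(r)
    if not r:
        p,o=tool(.070,0,.074,0); r=move_l(p,feed=.02,max_force=15); st(r)
im,d,c=see(); save('w6',im)
```

```text
False [-0.3  0.5  0.1] [-69.8  -0. ] 22.1
False [-0.3 -3.9  3.2] [44.9 -0. ] 24.6
True [-0.2 -1.4  0.3] [59.7  0.3] 25.4
top frame u mm [195.1   0.8] 126 75 deg 90.1
scene frame u mm [156.5  -2.2] 164 129 deg -0.0
wrist frame u mm [118.2  -2.3] 129 92 deg 90.1
```

View pics/w6.png

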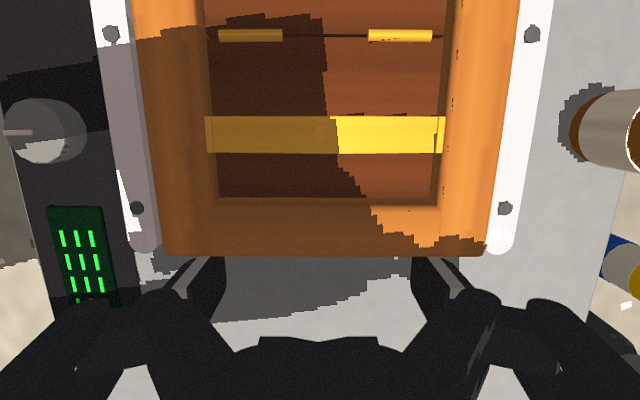

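The wrist view shows the frame between the rails with its trailing edge (row 256) level with the rail noses (rows about 254), and the force guard tripped at the stop. I'll press once more to confirm it is home, then go to the button.

Run:
```python
from m import *
def st(t): print(t,observe()['ft_force'].round(1),(w2u(observe()['eef_pos'])*1000).round(1),observe()['eef_pos'][2].round(4),round(observe()['time_s'],1))
p,o=tool(.075,0,.074,0); r=move_l(p,feed=.015,max_force=25); st(r)
hold(.2); st('hold')
p,o=tool(.035,0,.074,0); move_l(p,feed=.1)
p,o=tool(.035,0,.20,0); move_l(p,feed=.2)
im,d,c=see(); save('w7',im)
gripper_to(0)
movep(*tool(.205,.113,.16,0)); st('above')
```

```text
True [ 0.4 -2.5  1.5] [59.5  0.7] 0.0732 26.1
hold [ 0.9 -1.5  0.5] [59.5  1. ] 0.0727 26.3
top frame u mm [191.5   0.7] 126 82 deg 90.0
scene frame u mm [154.5  -2.1] 168 129 deg -0.0
wrist frame u mm [124.3  -2.2] 129 105 deg 89.9
above [-0.4 -0.2 -0.9] [204.6 112.2] 0.1604 29.2
```

View pics/w7.png

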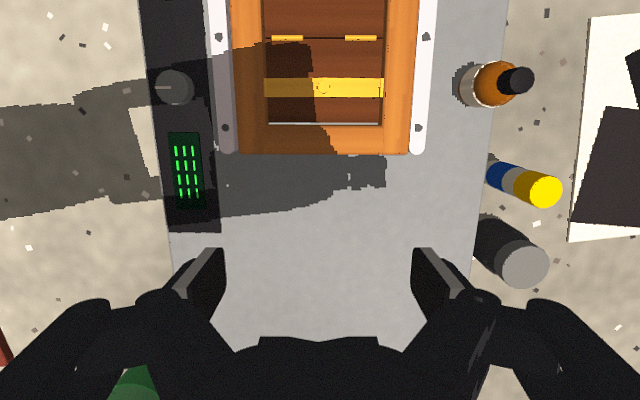

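The wrist view from higher up shows the trailing edge at row 153, flush with both rail noses, and two firm pushes stopped at the same place, so the frame is home. Now I'll press start.

Run:
```python
from m import *
def st(t): print(t,observe()['ft_force'].round(1),(w2u(observe()['eef_pos'])*1000).round(1),observe()['eef_pos'][2].round(4),round(observe()['time_s'],1))
p,o=tool(.205,.113,.108,0); move_l(p,feed=.1); st('near')
p,o=tool(.205,.113,.088,0); r=move_l(p,feed=.015,max_force=18); st(r)
hold(.3); st('held')
p,o=tool(.205,.113,.2,0); move_l(p,feed=.1); st('up')
movep(*tool(-.05,.05,.3,0))
im,d,c=see(('wrist','top','scene')); save('s8',im); st('end')
```

```text
near [-1.3 -0.6 -0.5] [204.8 112.5] 0.1082 29.9
True [-2.1 -1.6  6.9] [205.1 112.9] 0.096 30.8
held [-2.1 -0.3  6.2] [205.1 112.9] 0.096 31.1
up [0.1 0.2 0.1] [204.7 113.5] 0.199 32.3
wrist frame u mm [98.5 -1.8] 130 58 deg 90.4
top frame u mm [151.8   0.9] 162 126 deg -0.1
scene frame u mm [154.6  -2.2] 168 129 deg -0.0
end [-0.7  0.1  0.4] [-48.8  50.4] 0.2991 33.5
```

View pics/s8.png

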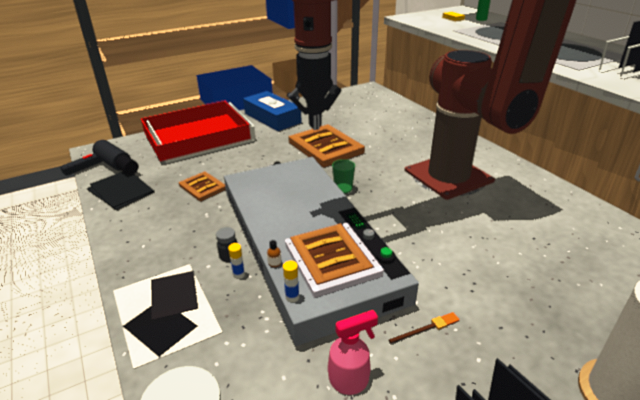

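The scene view shows the frame at (335,255) seated between the rails against the stop, the green button at (386,254) released, and the other objects where they were. The button stopped hard at 6 mm of travel, so I'm handing the job in.

```bash
python3 -c "
from plant import *
print(job_done())"
```

```text
the job is handed in; nothing more can be done
None
```

The middle-sized frame is fully home against the back stop, and the start button was then pressed to its 6 mm limit and let go; the job was handed in at about 33.5 s, with no verdict returned.

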